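# Open a ratchet bar clamp after the glue has set

### The arm

A 6-joint arm with a two-finger parallel gripper is mounted at the origin on the work surface. World frame = base frame: x ahead of the robot, y to its left, z up, the work surface at z = 0. Lengths are in m, angles in rad, forces in N, time in s.
With the tool pointing down it reaches from about 0.3 to 0.875 m from the base axis. Payload 6.4 kg.
Tool frame: the origin (TCP) lies at the very end of the fingers, on their centre line; the grasp point (between the pads) lies 19 mm behind it; z points along the fingers, y is the line along which they close (so a half turn about z gives the same grasp; the last joint's range is limited). The gripper opens to 85 mm and grips with 20 to 120 N. Pads are 22 mm wide; open, the fingers measure 114 mm over their backs; the gripper's body (76 mm by 85 mm) begins 54 mm behind the grasp point. The pads swing forward as they close: fully open they stand 13 mm farther back than shut.
Start: joints at [0.923, 0.181, 1.607, -0, 1.354, -0.206], TCP at [0.246, 0.52, 0.199] pointing down, gripper open.
Joint ranges: [-2.99, 2.99], [-0.89, 2.07], [0.3, 2.58], [-1.14, 4.28], [0, 2.63], [-3.12, 3.12]. Speed limits (rad/s): [2.57, 2.57, 3.01, 3.14, 3.14, 3.14].

### API

Orientations are given as a unit quaternion [w, x, y, z].
In Python, from bench import ctrl, camera, calibration, order, outline_of gives the robot as it stands.
- The arm moves only by the tool move_arm, never from a script. Its argument "series" is a list that holds one entry, the list of rows, each a list of 5 numbers: the opening, from 0 (shut) to 1 (fully open), then the shift along the tool's x, y, z in mm, then the turn about the tool's z in rad. A call has exactly 10 rows; each row is the pose to reach, as a shift and turn from the pose commanded when the call began, along the tool's axes at that moment; what a row does not reach only later rows make up. A row lasts 1/12 s, in which the tool goes at most 41.7 mm and 7.16 degrees, less where a joint would pass 70% of its speed; a pose out of reach is approached as far as the arm can. A call with a gripper value outside its range is refused whole. The fingers move at their own pace and stop on an object; the grip force is fixed at half the most. Time passes only in rows, so rows that repeat a pose let the fingers close, or fill a call up. It gives the time, the measured TCP pose, the force, the opening and the grip force at its end, in the units of the state.
- ctrl.get_obs(): the state, without advancing time (a new reading comes with each control period).
- camera(name): name is "side" or "top"; returns (picture, depth): 384x512x3 uint8, blue, green, red; 384x512 float32, m along the optical axis (not along the pixel's ray), 0 where there is no reading.
- calibration(name): a dict with "intrinsics" (3x3 intrinsics, pixels), "rvec" (rotation vector, rad) and "tvec" (3), from world to camera coordinates, as OpenCV has them. Camera axes: x right, y down, z forward; pixel columns grow to the right and rows downward; lengths in m; the calibration is good to about 2 mm. A picture is of the moment at which its call begins. calibration takes no time and is no camera call.
- order.hand_in(): hands the job in; it is judged then, once.
Trained networks look in the newest picture that a camera, given by its name, has taken for a name from the list of things; names that differ only in an ending like _2 or _b are one class to them, and where a whole thing is asked for, a point or a joint stands for the part that bears it (a point fixed in the world has none). Each returns a list of dicts, best first, with "conf" (0 to 1); they miss things now and then, are a little off and sometimes report something else, mostly with a low value. They report only what shows in the picture. A call takes as long as a camera call.
- outline_of(target, camera): "region" (384x512 bool, what is visible of it) and "bbox" ([centre column, centre row, width, height] in pixels, round what is visible of it).
The state is a dict: "time_s": time; "q": joint angles; "dq": joint speeds; "joint_efforts": joint torques, N m; "eef_pos": TCP position; "eef_rot": TCP orientation; "wrist_force": force on the tool from outside, world axes, zero at the start; "torque": the same for the moment, N m; "opening": opening from 0.0 (shut) to 1.0 (fully open); "grasp_force": force on a finger pad.
Only numpy, scipy, OpenCV 4.12 (cv2) and the standard library are available. Lean on these libraries where they do the work, as an engineer would, in place of code of your own. Each camera call takes 0.05 s, during which the arm holds its last target. There are 200 camera calls.

### The job

The glue on the panel has set and the clamp screw is already backed off: now open the bar clamp all the way. With a fingertip press the orange release on the sliding jaw down and, keeping it down, push the jaw back along the bar, away from the panel, until it is home against the end stop; then let the release spring back up and move clear. Do not pick anything up, and leave the panel and the things lying around where they are.

Things in the scene. Friction and masses are not known exactly. Their poses are not given: they have to be found in the camera images.
- clamp: Aluminium clamp fixed to the desk in wooden cradles (110 mm wide, 33 high). Origin on the desk under the bar; x is along the bar to its tail end (opening way), z up. Bar 20 mm wide, x -305 to +290 mm, notched top at z 48 mm. Blue head with backed-off screw, x -360 to -180, up to z 92. Steel end stop at x 249 to 259, 62 mm high. Battens at y +-55, x -192 to +42, level with the bar, carry the panel.
- jaw (a joint): Sliding jaw: blue casting on the bar, 107 mm long, 42 mm wide, face plate up to 102 mm above the desk. Value: its face's distance (m) along the clamp's x from the origin, 0 to 0.140, growing as it is pushed back; 0.140 is home at the end stop. About 2.5 N of sliding friction. The ratchet lets it go back only while the release is down; else it has up to 10 mm of play.
- release (a joint): Release lever on the jaw, in rad: 0 = up, pawl seated in a notch; 0.28 = fully down on its stop. The pawl leaves the notch near 0.19. It springs back by itself. The middle of its pad needs about 3.5 N to start and 5.5 N to be fully down, 8 mm lower.
- pad (a point): Middle of the top of the orange release pad, 74 mm above the desk when up; moves with lever and jaw. Pad 42 mm along the bar by 26 mm wide, open above and at both sides; the ribs of the jaw's face plate end 27 mm away towards the head. The pivot is 29 mm towards the head, so the tail edge of the pad goes down furthest. Press it straight down.
- horn (a point): Upright blue horn on the jaw's tail end: point on its face towards the pad, 84 mm above the desk. The face is 24 mm along the clamp's +x from the middle of the pad, 30 mm wide, its top 96 mm above the desk, 22 mm above the raised pad. A finger standing on the pad can push the jaw back by this face.
- jaw_face (a point): Middle of the jaw's clamping face (the black facing towards the panel), 76 mm above the desk.
- panel_mid (a point): Middle of the glued-up wooden panel, loose on the bar and battens in front of the jaw face: 150 mm along the bar, 149 mm across, 22 mm thick, its top 70 mm above the desk. Leave it.
- glue: White glue bottle with orange cap standing near the clamp, 56 mm across, 145 mm high; origin at its base. Leave it.
- offcut: Wooden offcut lying beside the tail half of the clamp, 160 x 35 x 19 mm; origin under its middle. Leave it.
- jar: Glass jar with steel lid, 68 mm across, 85 mm high; origin at its base. Leave it.
- tape: Yellow and black tape measure, 72 x 42 x 67 mm; origin under its middle. Leave it.
- screwdriver: Screwdriver lying on the far side of the clamp, along the panel; origin under its middle. Leave it.
- brush: Paint brush lying on the robot's side of the clamp; origin under its middle. Leave it.

How it is judged:
On the way, in this order (a step that is already met when the one before it is completed fails the run):
1. the release is pressed down while the jaw is still near the panel (value of joint release above 0.2 rad and value of joint jaw below 0.09 m), for 0.1 s.
2. the jaw is pushed back to the end stop (value of joint jaw above 0.133 m), for 0.1 s.
At the end, for the whole second after the job is handed in: The sliding jaw is home against the end stop (within 7 mm) and at rest, the release has sprung back up (below 0.1 rad), and the panel lies where it was (within 15 mm) (value of joint jaw above 0.133 m and value of joint release below 0.1 rad and velocity of joint jaw between -0.01 and 0.01 m/s and distance of panel_mid from where it was at the start of the episode below 0.015 m); the robot touches nothing.
It fails at once if the panel was moved more than 15 mm or lifted (distance of panel_mid from where it was at the start of the episode above 0.015 m).
It fails at once if a thing lying around was moved more than 20 mm (distance of any of glue, offcut, jar, tape, screwdriver, brush from where it was at the start of the episode above 0.02 m).
It also fails if it takes over 40 s, if anything falls off the work surface, if the arm or the gripper's body presses on something with over 40 N, if the wrist force passes 120 N, or if a joint passes its speed limit or range.

## Working session

There is one attempt and no reset: what is moved stays moved. The work goes in short steps, Python scripts to look and compute and a tool call to move; the robot and the scene stay as the last step left them, time stands still between calls to the robot, and variables do not carry over. Pictures are saved under pics/ and viewed, at most 10 in all, crops included, and the job is handed in when it is done.

Besides the shell and the picture viewer there is one more tool, called after "Emit:" as name(argument=value, ...), one argument or row to a line, values as JSON. move_arm: Moves the arm, as the interface text tells. Its arguments: {"type":"object","properties":{"series":{"type":"array","items":{"type":"array","items":{"type":"array","items":{"type":"number"}}}}},"required":["series"]}

```bash
mkdir -p pics
cat > h.py <<'E'
import numpy as np,cv2
from bench import ctrl,camera,calibration,order,outline_of
def cloud(name,depth):
    c=calibration(name);K=np.array(c["intrinsics"]);R=cv2.Rodrigues(np.array(c["rvec"],float))[0];t=np.array(c["tvec"],float).ravel()
    v,u=np.mgrid[:depth.shape[0],:depth.shape[1]]
    P=np.stack([(u-K[0,2])/K[0,0]*depth,(v-K[1,2])/K[1,1]*depth,depth],-1)
    W=(P-t)@R; W[depth<=0]=np.nan
    return W
E
python3 - <<'E'
from h import *
o=ctrl.get_obs();print(o["eef_pos"],o["eef_rot"],o["wrist_force"])
for n in("top","side"):
    im,d=camera(n);cv2.imwrite(f"pics/{n}0.png",im);W=cloud(n,d);np.save(n+"0.npy",W)
    for t in("clamp","release","jaw","panel_mid","glue","offcut","jar","tape","screwdriver","brush"):
        for r in outline_of(t,n)[:1]:
            p=W[r["region"]];p=p[~np.isnan(p[:,0])]
            if t=="release":np.save(n+"_rel.npy",r["region"])
            print(n,t,round(r["conf"],2),np.round(r["bbox"]),np.round(np.median(p,0),3) if len(p) else None,np.round(p.max(0),3) if len(p) else None)
E
```

```text
[0.2454439  0.51929675 0.19836234] [-3.77708804e-04  2.19094414e-01  9.75703244e-01 -8.20830702e-04] [ 0.59090733  0.95784376 -0.1911283 ]
top clamp 0.84 [328. 212. 322.  92.] [ 0.518 -0.114  0.049] [0.639 0.165 0.105]
top release 0.85 [274. 222.  37.  18.] [ 0.509 -0.056  0.069] [ 0.525 -0.021  0.097]
top jaw 0.82 [278. 219.  58.  30.] [ 0.509 -0.074  0.07 ] [ 0.545 -0.012  0.105]
top panel_mid 0.74 [350. 215.  86.  80.] [ 0.527 -0.208  0.071] [ 0.62  -0.128  0.076]
top glue 0.74 [361. 287.  45.  34.] [ 0.386 -0.218  0.099] [ 0.411 -0.202  0.15 ]
top offcut 0.63 [233. 183.  73.  23.] [0.589 0.024 0.02 ] [0.62  0.106 0.024]
top jar 0.78 [178. 150.  31.  35.] [0.641 0.135 0.085] [0.677 0.173 0.09 ]
top tape 0.65 [282. 146.  40.  29.] [ 0.667 -0.078  0.06 ] [ 0.698 -0.04   0.07 ]
top screwdriver 0.75 [356. 156.  87.  21.] [ 0.663 -0.278  0.023] [ 0.692 -0.148  0.029]
top brush 0.6 [262. 270.  94.  26.] [ 0.416 -0.018  0.019] [0.436 0.06  0.025]
side clamp 0.87 [334. 283. 324. 202.] [ 0.517 -0.308  0.046] [0.64  0.23  0.104]
side release 0.5 [243. 226.  22.  19.] [ 0.506 -0.053  0.069] [0.567 0.061 0.074]
side jaw 0.58 [252. 232.  53.  57.] [ 0.498 -0.08   0.068] [0.568 0.078 0.104]
side panel_mid 0.85 [303. 286. 138. 107.] [ 0.516 -0.229  0.069] [ 0.67  -0.055  0.091]
side glue 0.58 [221. 319.  41.  98.] [ 0.375 -0.249  0.084] [ 0.412 -0.1    0.147]
side offcut 0.66 [268. 217.  50.  32.] [0.588 0.027 0.018] [0.626 0.129 0.102]
side jar 0.74 [266. 177.  30.  42.] [0.636 0.117 0.054] [0.766 0.306 0.087]
side tape 0.67 [327. 227.  31.  45.] [ 0.659 -0.101  0.045] [ 0.694 -0.046  0.068]
side screwdriver 0.68 [402. 305.  62.  45.] [ 0.661 -0.3    0.021] [ 0.681 -0.241  0.027]
side brush 0.86 [190. 255.  43.  49.] [ 0.409 -0.021  0.018] [0.432 0.057 0.022]
```

View pics/top0.png

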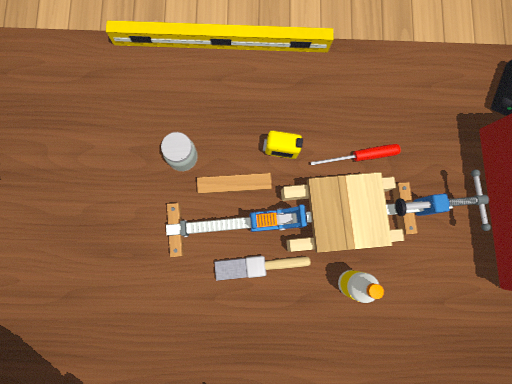

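View pics/side0.png

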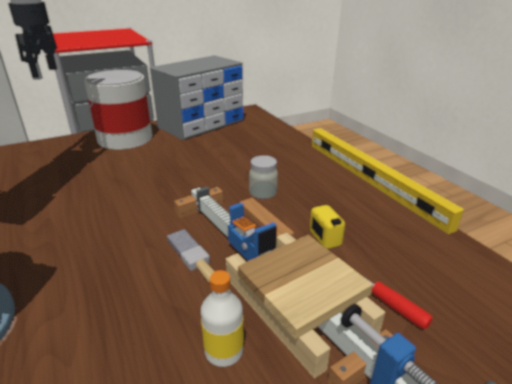

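The top view shows the orange pad at about (265,219), the face plate at about (300,217), and the bar running left to the end stop at about (183,228). The side view shows nothing in the way above the jaw. Next I'll fit the bar axis, pad and horn.

Run:
```python
from h import *
W=np.load("top0.npy");im=cv2.imread("pics/top0.png").astype(int)
b,g,r=im[...,0],im[...,1],im[...,2]
x,y,z=W[...,0],W[...,1],W[...,2]
near=(x>.42)&(x<.6)
bar=near&(y>.02)&(y<.13)&(abs(z-.047)<.006)&(abs(x-.5)<.04)
p=W[bar];vx,vy,x0,y0=cv2.fitLine(p[:,:2].astype(np.float32),cv2.DIST_HUBER,0,.01,.01).ravel()
d=np.array([vx,vy])*np.sign(vy);c=np.array([x0,y0]);n=np.array([d[1],-d[0]])
print("dir",d,"yaw",np.degrees(np.arctan2(d[1],d[0])),"c",c,len(p),"width",np.ptp((p[:,:2]-c)@n),"z",np.median(p[:,2]))
s=lambda q:(q[:,:2]-c)@d
l=lambda q:(q[:,:2]-c)@n
org=near&(r>180)&(g>70)&(g<170)&(b<80)&(y<.05)&(y>-.12)&(abs(z-.07)<.02)
q=W[org];print("orange s",np.percentile(s(q),[2,50,98]),"l",np.percentile(l(q),[2,50,98]),"z",np.percentile(q[:,2],[5,50,95]),len(q))
# profile along axis
all=W[near&(y<.25)&(y>-.16)];all=all[abs(l(all))<.012];S=s(all)
for a in np.arange(-.2,.14,.006):
    m=(S>=a)&(S<a+.006)
    if m.any():print(round(a,3),np.round(c+a*d,3),np.round(np.percentile(all[m,2],[10,50,90]),3))
for nm,L in(("blue",(b>130)&(b>r+60)&near&(abs(y+.05)<.08)),):
    q=W[L];print(nm,np.percentile(s(q),[1,99]),np.percentile(l(q),[1,50,99]))
```

```text
dir [-0.12115818  0.9926332 ] yaw 96.95894 c [0.49503964 0.07028905] 483 width 0.0284577541325984 z 0.04582013521454111
orange s [-0.13258649 -0.11448909 -0.09725875] l [-0.01242192 -0.00144084  0.0113794 ] z [0.06849062 0.07153781 0.07450414] 188
-0.194 [ 0.519 -0.122] [0.099 0.1   0.101]
-0.188 [ 0.518 -0.116] [0.1   0.103 0.104]
-0.182 [ 0.517 -0.11 ] [0.047 0.086 0.104]
-0.176 [ 0.516 -0.104] [0.044 0.047 0.061]
-0.17 [ 0.516 -0.098] [0.047 0.06  0.074]
-0.164 [ 0.515 -0.093] [0.045 0.061 0.063]
-0.158 [ 0.514 -0.087] [0.046 0.06  0.062]
-0.152 [ 0.513 -0.081] [0.057 0.059 0.061]
-0.146 [ 0.513 -0.075] [0.055 0.059 0.06 ]
-0.14 [ 0.512 -0.069] [0.061 0.064 0.073]
-0.134 [ 0.511 -0.063] [0.072 0.074 0.075]
-0.128 [ 0.511 -0.057] [0.07  0.073 0.075]
-0.122 [ 0.51  -0.051] [0.071 0.072 0.074]
-0.116 [ 0.509 -0.045] [0.069 0.071 0.073]
-0.11 [ 0.508 -0.039] [0.069 0.071 0.072]
-0.104 [ 0.508 -0.033] [0.068 0.069 0.071]
-0.098 [ 0.507 -0.027] [0.068 0.07  0.097]
-0.092 [ 0.506 -0.021] [0.096 0.097 0.098]
-0.086 [ 0.505 -0.015] [0.043 0.066 0.096]
-0.08 [ 0.505 -0.009] [0.044 0.046 0.0
[... 835 characters left out ...]
.044 0.062 0.064]
0.052 [0.489 0.122] [0.061 0.063 0.064]
0.058 [0.488 0.128] [0.044 0.045 0.046]
0.064 [0.487 0.134] [0.033 0.044 0.046]
0.07 [0.487 0.14 ] [0.034 0.045 0.046]
0.076 [0.486 0.146] [0.043 0.044 0.046]
0.082 [0.485 0.152] [0.032 0.044 0.047]
0.088 [0.484 0.158] [0.01  0.044 0.044]
0.094 [0.484 0.164] [0.001 0.002 0.003]
0.1 [0.483 0.17 ] [-0.     0.001  0.003]
0.106 [0.482 0.176] [-0.001  0.001  0.003]
0.112 [0.481 0.181] [0.    0.001 0.003]
0.118 [0.481 0.187] [-0.     0.001  0.003]
0.124 [0.48  0.193] [-0.     0.002  0.003]
0.13 [0.479 0.199] [-0.001  0.001  0.003]
0.136 [0.479 0.205] [-0.002  0.001  0.002]
blue [-0.18796059 -0.08479473] [-0.02009622 -0.0084032   0.01804275]
```

Emit:
move_arm(
  series=[
    [[0,-12,-10,0,0.1],[0,-36,-30,0,0.2],[0,-64,-53,0,0.3],[0,-92,-76,0,0.4],[0,-120,-100,0,0.5],[0,-148,-123,0,0.61],[0,-176,-146,0,0.71],[0,-204,-169,0,0.81],[0,-228,-189,0,0.91],[0,-240,-199,0,1.008]],
  ],
)

```text
time_s: 1.93
eef_pos: [0.379, 0.2345, 0.1996]
eef_rot: [0.001, 0.666, 0.746, 0.0]
wrist_force: [-0.2, 0.2, 0.3]
opening: 0.001
grasp_force: 0.0
```

Emit:
move_arm(
  series=[
    [[0,-14,5,0,0],[0,-48,16,0,0],[0,-85,28,0,0],[0,-122,40,0,0],[0,-159,52,0,0],[0,-196,64,0,0],[0,-233,76,10,0],[0,-270,88,25,0],[0,-292,95,45,0],[0,-292,95,60,0]],
  ],
)

```text
time_s: 2.77
eef_pos: [0.509, -0.0457, 0.1386]
eef_rot: [0.001, 0.665, 0.747, -0.0]
wrist_force: [-1.2, 0.1, -0.2]
opening: 0.004
grasp_force: 0.0
```

Run:
```python
from h import *
for n in("top","side"):
    im,d=camera(n)
    v=(230,130) if n=="side" else (180,200)
    cv2.imwrite(f"pics/{n}1.png",cv2.resize(im[v[1]-30:v[1]+120,v[0]-50:v[0]+150],None,fx=4,fy=4))
    W=cloud(n,d)
    m=(W[...,2]>.115)&(W[...,2]<.17)&(abs(W[...,0]-.507)<.04)&(abs(W[...,1]+.04)<.04)
    if m.any():print(n,m.sum(),W[m].min(0),W[m].max(0))
print(ctrl.get_obs()["eef_pos"],ctrl.get_obs()["eef_rot"],ctrl.get_obs()["q"],ctrl.get_obs()["wrist_force"])
```

```text
side 8 [ 0.49849224 -0.0529323   0.16626831] [ 0.51242667 -0.03936109  0.1697953 ]
[ 0.50529765 -0.04160954  0.1364737 ] [-0.00269279  0.66396558  0.74775745 -0.00112353] [-3.16706317e-01  1.01037501e-01  1.83138389e+00  8.79708274e-05
  1.21500623e+00 -4.35306752e-01] [-0.98921598  0.71886134  0.0023633 ]
```

View pics/side1.png

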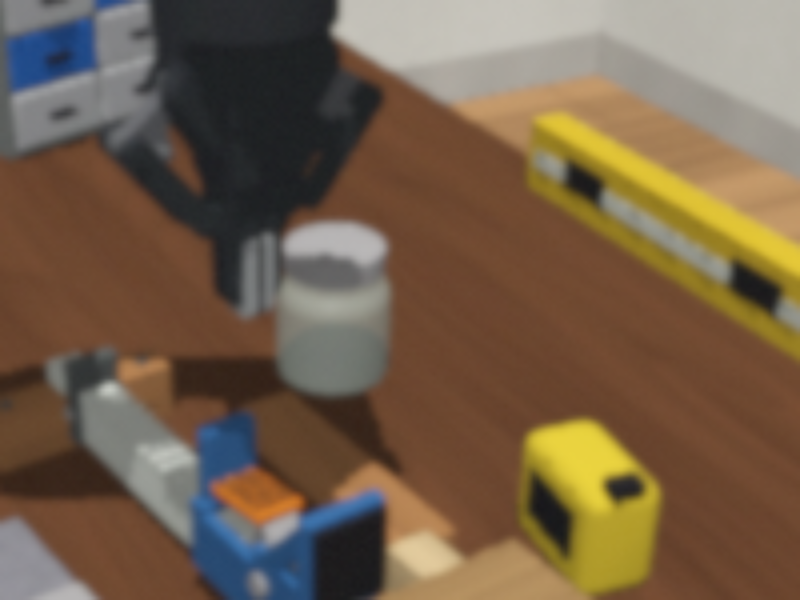

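The gripper is shut and stands about 60 mm above the pad. In the crop, the fingertip is at about (245,310) and the pad at (257,493), with the horn behind it at (228,440).

Emit:
move_arm(
  series=[
    [[0,0,0,10,0],[0,0,0,25,0],[0,0,0,40,0],[0,0,0,50,0],[0,0,0,56,0],[0,0,0,58,0],[0,0,0,60,0],[0,0,0,60,0],[0,0,0,60,0],[0,0,0,60,0]],
  ],
)

```text
time_s: 3.7
eef_pos: [0.5078, -0.0412, 0.08]
eef_rot: [0.001, 0.663, 0.749, 0.0]
wrist_force: [0.2, -0.1, -0.4]
opening: 0.001
grasp_force: 0.0
```

Emit:
move_arm(
  series=[
    [[0,0,0,2,0],[0,0,0,4,0],[0,0,0,6,0],[0,0,0,8,0],[0,0,0,9,0],[0,0,0,10,0],[0,0,0,11,0],[0,0,0,12,0],[0,0,0,12,0],[0,0,0,12,0]],
  ],
)

```text
time_s: 4.53
eef_pos: [0.5073, -0.0411, 0.0673]
eef_rot: [-0.0, 0.663, 0.749, -0.0]
wrist_force: [-0.3, -0.0, -0.1]
opening: 0.002
grasp_force: 0.0
```

Zero force at z = 0.067, where I expected several newtons, so I'll look before pressing further.

Run:
```python
from h import *
a,_=camera("side");b,_=camera("top")
o=np.hstack([cv2.resize(a[170:270,190:290],(400,400)),cv2.resize(b[170:270,220:320],(400,400))]);cv2.imwrite("pics/c2.png",o)
for i in range(3):
    o=ctrl.get_obs();print(o["eef_pos"],o["wrist_force"],o["joint_efforts"]);camera("top")
```

```text
[ 0.50732371 -0.04110601  0.06734378] [-0.63079882 -0.29545981  0.25880949] [-1.12945425e-03 -3.98711836e+01 -2.96119738e+01 -3.21589423e-04
  2.06642922e-03 -1.34043923e-06]
[ 0.50733501 -0.0411296   0.06736876] [-0.82711527 -0.88239325 -0.3621113 ] [-2.35480424e-03 -3.98899591e+01 -2.96303487e+01 -3.71385377e-04
  1.44291091e-03  7.90409956e-06]
[ 0.50734399 -0.04111774  0.06736558] [-0.2944604  -0.40110193 -0.04845768] [-1.89621416e-03 -3.99040926e+01 -2.96441370e+01 -5.03419396e-04
  6.68211815e-04 -2.69171352e-06]
```

View pics/c2.png

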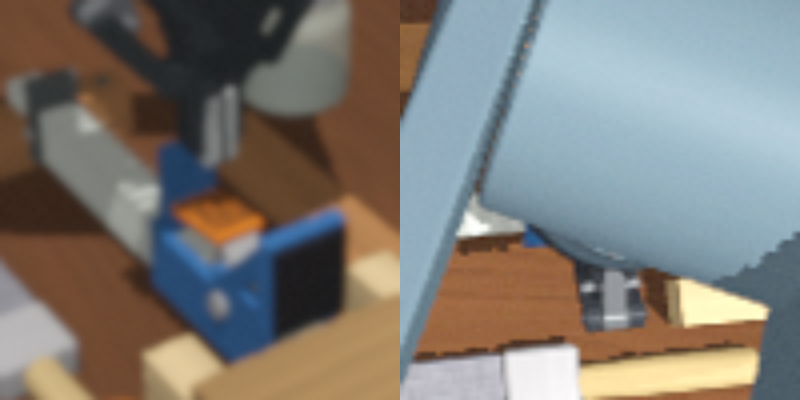

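Run:
```python
from h import *
a,d=camera("side");W=cloud("side",d)
for r in range(190,232,2):
    print(r,[(tuple(np.round(W[r,c]*1000).astype(int)) if d[r,c]>0 else None) for c in (236,240,244,248)])
c=calibration("side")
for P in([.5073,-.0411,.0674],[.5073,-.0411,.0874],[.5081,-.0458,.072]):
    print(P,cv2.projectPoints(np.array([P]),np.array(c["rvec"],float),np.array(c["tvec"],float),np.array(c["intrinsics"]),None)[0].ravel())
```

```text
190 [(np.int64(491), np.int64(-49), np.int64(147)), (np.int64(498), np.int64(-52), np.int64(146)), (np.int64(507), np.int64(-50), np.int64(143)), (np.int64(513), np.int64(-52), np.int64(142))]
192 [(np.int64(491), np.int64(-49), np.int64(143)), (np.int64(497), np.int64(-54), np.int64(144)), (np.int64(508), np.int64(-47), np.int64(137)), (np.int64(516), np.int64(-46), np.int64(134))]
194 [(np.int64(493), np.int64(-45), np.int64(136)), (np.int64(497), np.int64(-54), np.int64(139)), (np.int64(505), np.int64(-52), np.int64(136)), (np.int64(515), np.int64(-49), np.int64(132))]
196 [(np.int64(495), np.int64(-41), np.int64(129)), None, (np.int64(506), np.int64(-52), np.int64(132)), (np.int64(514), np.int64(-50), np.int64(128))]
198 [(np.int64(494), np.int64(-43), np.int64(126)), (np.int64(500), np.int64(-47), np.int64(127)), (np.int64(505), np.int64(-52), np.int64(128)), (np.int64(514), np.int64(-50), np.int64(124))]
200 [(np.int64(493), np.int64(-46), np.int64(124)), (np.int64(499), np.int64(-48), np.int64(123)), (np.int64(506), np.int64(-50), np.int64(122)), (np.int64(513), np.int64(-52),
[... 2315 characters left out ...]
64(-25), np.int64(51)), (np.int64(495), np.int64(-54), np.int64(72)), (np.int64(502), np.int64(-57), np.int64(71)), (np.int64(508), np.int64(-61), np.int64(72))]
228 [(np.int64(501), np.int64(-24), np.int64(45)), (np.int64(495), np.int64(-55), np.int64(68)), (np.int64(498), np.int64(-66), np.int64(74)), (np.int64(506), np.int64(-65), np.int64(70))]
230 [(np.int64(500), np.int64(-27), np.int64(43)), (np.int64(506), np.int64(-31), np.int64(44)), (np.int64(498), np.int64(-66), np.int64(69)), (np.int64(507), np.int64(-64), np.int64(65))]
[0.5073, -0.0411, 0.0674] [242.75169583 222.44513315]
[0.5073, -0.0411, 0.0874] [242.60861883 213.59402578]
[0.5081, -0.0458, 0.072] [244.21787739 221.61249885]
```

The depth image puts the fingertip at z ≈ 0.099, about 30 mm above the reported TCP. The xy agrees: (0.505, −0.041). In the picture the tip hangs clearly above the pad. I'll trust the camera for height and lower it gently, using the force as a guard.

Emit:
move_arm(
  series=[
    [[0,0,0,4,0],[0,0,0,8,0],[0,0,0,12,0],[0,0,0,15,0],[0,0,0,17,0],[0,0,0,19,0],[0,0,0,21,0],[0,0,0,22,0],[0,0,0,22,0],[0,0,0,22,0]],
  ],
)

```text
time_s: 5.67
eef_pos: [0.5073, -0.0411, 0.0453]
eef_rot: [0.0, 0.663, 0.749, 0.0]
wrist_force: [-0.9, -0.5, 0.2]
opening: 0.001
grasp_force: 0.0
```

Emit:
move_arm(
  series=[
    [[0,0,0,1,0],[0,0,0,2,0],[0,0,0,3,0],[0,0,0,4,0],[0,0,0,5,0],[0,0,0,6,0],[0,0,0,7,0],[0,0,0,8,0],[0,0,0,8,0],[0,0,0,8,0]],
  ],
)

```text
time_s: 6.5
eef_pos: [0.5074, -0.041, 0.0377]
eef_rot: [-0.0, 0.663, 0.749, 0.0]
wrist_force: [-1.6, 1.1, 5.3]
opening: -0.004
grasp_force: 2.6
```

Run:
```python
from h import *
a,d=camera("side");W=cloud("side",d)
cv2.imwrite("pics/c3.png",cv2.resize(a[170:270,190:290],(500,500)))
print(ctrl.get_obs()["wrist_force"])
```

```text
[-2.19457502  1.26159881  5.53256528]
```

View pics/c3.png

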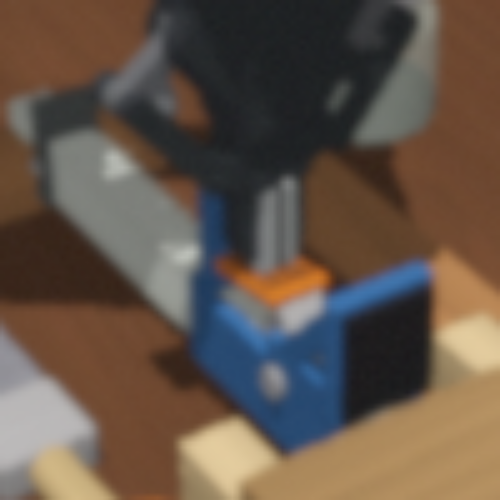

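The fingertip now stands on the pad at about (275,268), with 5 N measured. I'll press on to the stop.

Emit:
move_arm(
  series=[
    [[0,0,0,1,0],[0,0,0,2,0],[0,0,0,3,0],[0,0,0,4,0],[0,0,0,5,0],[0,0,0,5,0],[0,0,0,5,0],[0,0,0,5,0],[0,0,0,5,0],[0,0,0,5,0]],
  ],
)

```text
time_s: 7.38
eef_pos: [0.5076, -0.0411, 0.0335]
eef_rot: [0.0, 0.663, 0.749, 0.0]
wrist_force: [-5.5, 1.4, 13.1]
opening: 0.006
grasp_force: 6.2
```

Emit:
move_arm(
  series=[
    [[0,2,0,0,0],[0,5,0,0,0],[0,8,0,0,0],[0,13,0,0,0],[0,20,0,0,0],[0,28,0,0,0],[0,36,0,0,0],[0,44,0,0,0],[0,50,0,0,0],[0,52,0,0,0]],
  ],
)

```text
time_s: 8.22
eef_pos: [0.5021, 0.0104, 0.0334]
eef_rot: [0.001, 0.663, 0.749, 0.0]
wrist_force: [-1.1, -3.1, 6.8]
opening: -0.004
grasp_force: 4.0
```

Run:
```python
from h import *
a,d=camera("side")
cv2.imwrite("pics/c4.png",cv2.resize(a[170:270,190:290],(500,500)))
print(ctrl.get_obs()["wrist_force"],ctrl.get_obs()["eef_pos"])
```

```text
[ 0.0985179  -0.41244914  5.76736378] [0.50206082 0.01059031 0.03331646]
```

View pics/c4.png

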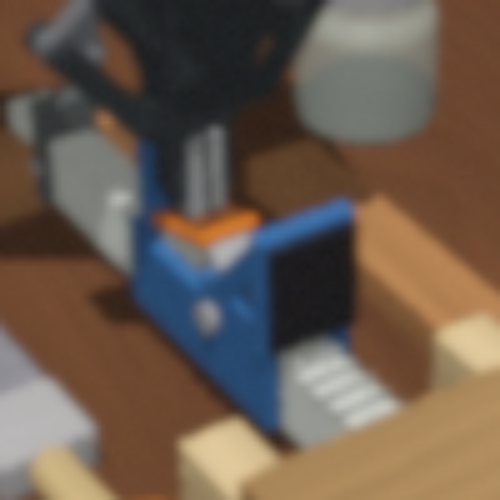

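The jaw is off the panel, with its face now at about (310,270), and the pad is still down. I'll keep pushing.

Emit:
move_arm(
  series=[
    [[0,4,0,1,0],[0,11,0,1,0],[0,19,0,1,0],[0,27,0,1,0],[0,35,0,1,0],[0,43,0,1,0],[0,51,0,1,0],[0,59,0,1,0],[0,65,0,1,0],[0,68,0,1,0]],
  ],
)

```text
time_s: 9.1
eef_pos: [0.4945, 0.078, 0.0329]
eef_rot: [0.002, 0.663, 0.749, 0.001]
wrist_force: [-0.4, -2.4, 9.6]
opening: 0.0
grasp_force: 9.7
```

Emit:
move_arm(
  series=[
    [[0,3,0,0,0],[0,6,0,0,0],[0,9,0,0,0],[0,12,0,0,0],[0,15,0,0,0],[0,17,0,0,0],[0,19,0,0,0],[0,20,0,0,0],[0,20,0,0,0],[0,20,0,0,0]],
  ],
)

```text
time_s: 9.93
eef_pos: [0.4928, 0.093, 0.0329]
eef_rot: [0.004, 0.663, 0.749, -0.002]
wrist_force: [0.1, -22.3, 8.3]
opening: 0.002
grasp_force: 18.9
```

Motion stopped with 22 N at the horn, so the jaw is against the end stop. I'll ease the push and lift straight up.

Emit:
move_arm(
  series=[
    [[0,-2,0,0,0],[0,-3,0,0,0],[0,-3,0,-2,0],[0,-3,0,-5,0],[0,-3,0,-9,0],[0,-4,0,-14,0],[0,-6,0,-24,0],[0,-8,0,-44,0],[0,-8,0,-74,0],[0,-8,0,-104,0]],
  ],
)

```text
time_s: 10.77
eef_pos: [0.4905, 0.0901, 0.1362]
eef_rot: [-0.001, 0.663, 0.749, -0.0]
wrist_force: [0.4, 0.3, -0.1]
opening: 0.0
grasp_force: 0.0
```

Emit:
move_arm(
  series=[
    [[0,0,0,-20,0],[0,0,0,-40,0],[0,0,-20,-50,0],[0,0,-50,-50,0],[0,0,-80,-50,0],[0,0,-110,-50,0],[0,0,-135,-50,0],[0,0,-150,-50,0],[0,0,-150,-50,0],[0,0,-150,-50,0]],
  ],
)

```text
time_s: 11.6
eef_pos: [0.3429, 0.0719, 0.1861]
eef_rot: [0.001, 0.663, 0.748, 0.001]
wrist_force: [0.2, 0.9, 0.8]
opening: 0.001
grasp_force: 0.0
```

Run:
```python
from h import *
a,d=camera("side");b,e=camera("top")
cv2.imwrite("pics/c5.png",np.hstack([cv2.resize(a[130:280,170:320],(400,400)),cv2.resize(b[150:300,140:290],(400,400))]))
print(ctrl.get_obs()["wrist_force"],ctrl.get_obs()["eef_pos"])
d_=np.array([-.1212,.9926]);c=np.array([.495,.0703]);n=np.array([d_[1],-d_[0]])
for W in(cloud("top",e),cloud("side",d)):
    p=W.reshape(-1,3);p=p[~np.isnan(p[:,0])];s=(p[:,:2]-c)@d_;l=(p[:,:2]-c)@n
    for k in np.arange(-.07,.065,.006):
        m=(abs(l)<.012)&(s>=k)&(s<k+.006)
        if m.any():print(round(k,3),np.round(np.percentile(p[m,2],[10,50,90]),3),end=' ')
    print()
for r in outline_of("panel_mid","top")[:1]:print(r["bbox"])
```

```text
[-0.36351122  0.01303618  0.14311113] [0.34355724 0.07184237 0.18597931]
-0.07 [0.024 0.046 0.049] -0.064 [0.046 0.1   0.101] -0.058 [0.102 0.103 0.104] -0.052 [0.045 0.102 0.104] -0.046 [0.044 0.048 0.058] -0.04 [0.049 0.058 0.061] -0.034 [0.047 0.059 0.06 ] -0.028 [0.054 0.059 0.062] -0.022 [0.057 0.059 0.061] -0.016 [0.058 0.062 0.066] -0.01 [0.07  0.075 0.077] -0.004 [0.074 0.075 0.077] 0.002 [0.074 0.076 0.077] 0.008 [0.074 0.075 0.077] 0.014 [0.074 0.075 0.077] 0.02 [0.074 0.075 0.076] 0.026 [0.073 0.075 0.077] 0.032 [0.058 0.083 0.096] 0.038 [0.096 0.097 0.099] 0.044 [0.063 0.095 0.096] 0.05 [0.062 0.063 0.065] 0.056 [0.044 0.046 0.063] 0.062 [0.035 0.044 0.046] 
-0.07 [0.001 0.043 0.049] -0.064 [0.042 0.076 0.097] -0.058 [0.005 0.044 0.102] -0.052 [-0.001  0.043  0.101] -0.046 [-0.001 -0.     0.   ] -0.04 [0.    0.001 0.001] -0.034 [-0.002 -0.001 -0.   ] -0.028 [-0.001 -0.    -0.   ] -0.022 [0.001 0.001 0.001] -0.016 [-0.     0.068  0.072] -0.01 [0.063 0.073 0.074] -0.004 [0.055 0.073 0.074] 0.002 [0.022 0.074 0.075] 0.008 [0.045 0.074 0.075] 0.014 [0.044 0.074 0.075] 0.02 [0.045 0.073 0.075] 0.026 [0.    0.054 0.074] 0.032 [0.052 0.08  0.093] 0.038 [0.005 0.094 0.096] 0.044 [-0.001 -0.     0.033] 0.05 [-0.001  0.     0.001] 0.056 [-0.    -0.     0.049] 0.062 [0.004 0.021 0.038] 
[350.0, 211.7, 83.7, 82.0]
```

View pics/c5.png

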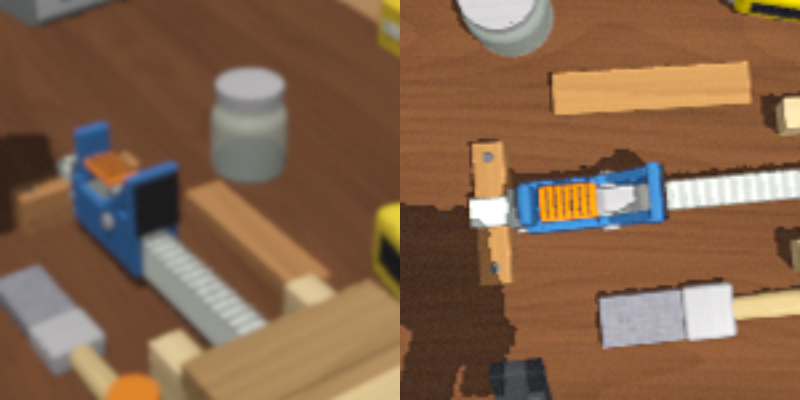

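The jaw's tail, at about (520,208) in the right half of the crop, is against the end stop at (490,210). The pad is up and level at 75 mm, and the gripper is clear.

```bash
python3 -c "
from h import *
print(order.hand_in())"
```

```text
the job is handed in; nothing more can be done
None
```

I opened the clamp and handed the job in: the last images show the jaw home against the end stop, the release sprung back up, the gripper clear, and the panel and loose things where they were (the hand-in returned no verdict).

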